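# Cap the laser cutter's coolant tank

### The job

The laser cutter's coolant tank stands open: take the aluminium dust cap with the two cam levers, push it straight down onto the grooved filler neck until it is fully home on its gasket with both levers still open, then swing the two levers down one after the other, each all the way to its stop, so that the cap is locked level on the neck. Press it home with about 25 N, never ramming the cap or forcing a lever that jams, and leave the other things on the bench where they are.

Things in the scene. Friction and masses are not known exactly. Their poses are not given: they have to be found in the camera images.
- cap_center (a point): Centre of the loose aluminium dust cap, on its axis, half-way up; z up the axis to the closed top. A cup standing mouth down: 58 mm outside, 54 mm tall, bore 47 mm, 0.4 kg in all. Two brass cam levers sit in ears on its +y side (lever_a) and -y side (lever_b), each pin parallel to x, 30 mm from the axis and 5 mm below this point; the +x and -x sides are smooth and free to grip.
- neck_top (a point): Centre of the flat top of the grooved aluminium filler neck, z up. The neck is 45.4 mm in diameter, its top edge broken by a bevel of only 0.8 mm, and stands 101 mm above the tank's lid; it enters the cap's bore with 0.9 mm of play all round, at any yaw. cap_center lies 9 mm below this point when the cap is merely laid on, about 16 mm below when pushed home, 17 to 18 mm below when locked by both levers.
- tank: The fixed coolant tank that carries the neck: white box, 200 mm along its x, 150 mm along its y, grey lid 90 mm above the bench; origin at the middle of its underside. The neck stands 30 mm to the -x side of its middle. On the lid's +x half are a pump and a vent cap, up to 22 mm above the lid, 50 mm and more from the neck.
- gasket: Black rubber seal hidden inside the cap. Over the last 9 mm of the push its lip drags on the neck (8 N, half of it met by the cap's weight); then its face lands on the neck's top and the force climbs by about 20 N per mm: push until 22 to 30 N, which squeezes it; over 50 N crushes it. Let go, the cap stays home. Origin on the cap's axis, 16 mm above cap_center.
- lever_a (a joint): Angle of the cam lever on the cap's +y side, rad. At 0 it points outward, 58 degrees above level; as the value grows it turns down: level at 1.01, hanging straight down at its stop, shut, at 2.58. It stays where it is left; it starts open, at 0 to 0.33. From about 1.9 the cam draws the cap down and the lever gets heavier (up to 7 N across its end) until it passes its dead centre at 2.5.
- lever_b (a joint): The same for the cam lever on the cap's -y side.
- lever_a_end (a point): Point in lever_a's bar, 45 mm along it from its pin. The bar is brass, 14 mm wide, 7 mm thick, and reaches 52 mm from the pin, with a small wire ring at the end; its mid-line is set 3 mm off the pin, to the outer side when it hangs shut and the upper side when it is level.
- lever_b_end (a point): The same point in lever_b's bar.
- gear_big_center (a point): Bystander, leave alone: laser-cut plywood gear, 112 mm across, 6 mm thick, lying flat. The point is its centre.
- hex_plug_center (a point): Bystander, leave alone: threaded brass plug without levers, 34 mm across, 26 mm tall. The point is its centre.
- tape_measure_center (a point): Bystander, leave alone: black and yellow pocket tape measure, 85 x 48 x 68 mm tall. The point is its centre.
- multitool_center (a point): Bystander, leave alone: folded steel multitool, 100 x 32 x 16 mm. The point is its centre.
Mind the look-alikes: they are no part of the job. Leave any brown, orange or pink look-alike of the part that bears cap_center alone.

How it is judged:
By the outcome, as a careful person would: the job done as asked, in the order asked, and still so for the second after the job is handed in, with the robot touching nothing.
It also fails if it takes over 72 s, if anything falls off the work surface, if the arm or the gripper's body presses on something with over 40 N, if the wrist force passes 120 N, or if a joint passes its speed limit or range.

### The arm

A 6-joint arm with a two-finger parallel gripper is mounted at the origin on the work surface. World frame = base frame: x ahead of the robot, y to its left, z up, the work surface at z = 0. Lengths are in m, angles in rad, forces in N, time in s.
With the tool pointing down it reaches from about 0.3 to 0.875 m from the base axis. Payload 6.4 kg.
Tool frame: the origin (TCP) lies midway between the tips of the shut fingers; the grasp point (between the pads) lies 19 mm behind it (ctrl.tcp_to_grasp is the distance from the TCP to the grasp point, in m); z points along the fingers, y is the direction in which the jaws open and shut (so a half turn about z gives the same grasp; the last joint's range is limited). The gripper opens to 85 mm and grips with 20 to 120 N. Pads are 22 mm wide; open, the fingers measure 114 mm over their backs; the gripper's body (76 mm by 85 mm) begins 54 mm behind the grasp point. The pads swing forward as they close: fully open they stand 13 mm farther back than shut.
Start: joints at [-1.491, 0.181, 1.607, -0, 1.354, -0.206], TCP at [0.162, -0.552, 0.231] pointing down, gripper open.
Joint ranges: [-2.99, 2.99], [-0.89, 2.07], [0.3, 2.58], [-1.14, 4.28], [0, 2.63], [-3.12, 3.12]. Speed limits (rad/s): [2.57, 2.57, 3.01, 3.14, 3.14, 3.14].

### API

Orientations are given as a unit quaternion [w, x, y, z].
In Python, from bench import monitor, imaging, order, spotter, ctrl gives the robot as it stands.
- The arm moves only by the shell command python3 -m pendant 'ROWS'. ROWS is JSON, a list that holds one entry, the list of rows, each a list of 5 numbers: the shift along the world's x, y, z in mm, then the turn about the world's z in degrees, then the finger opening in mm, from 0 to 85.4. A call has 1 to 8 rows; each row shifts and turns the commanded pose from where the row before left it; what a row does not reach is not made up. A row lasts 1/8 s, in which the tool goes at most 62.5 mm and 10.7 degrees, less where a joint would pass 70% of its speed; a pose out of reach is approached as far as the arm can. A call with a gripper value outside its range is refused whole. The fingers move at their own pace and stop on an object; the grip force is fixed at half the most. Time passes only in rows, so rows that do not move let the fingers close. It gives the time, the measured TCP pose, the force and the opening at its end, in the units of the state.
- monitor.get_obs(): the state, without advancing time (a new reading comes with each control period).
- imaging.camera(name): name is "side" or "top" or "wrist"; returns a dict with "img" (384x512x3 uint8, red, green, blue), "vfov" (degrees; the focal length in pixels is half the picture's height over the tangent of half this angle, whatever the lens; pixels are square), "cx", "cy" (the principal point, pixels), "distortion" ([k1, k2, p1, p2, k3] as OpenCV has them; the pictures are not rectified), "origin" and "orientation" of the camera in the world. Camera axes: x right, y down, z forward; pixel columns grow to the right and rows downward; lengths in m; the calibration is good to about 2 mm. A picture is of the moment at which its call begins. There is no depth.
- order.hand_in(): hands the job in, once; it reports no verdict.
Trained networks look in the newest picture that a camera, given by its name, has taken for a name from the list of things; names that differ only in an ending like _2 or _b are one class to them, and where a whole thing is asked for, a point or a joint stands for the part that bears it (a point fixed in the world has none). Each returns a list of dicts, best first, with "confidence" (0 to 1); they miss things now and then, are a little off and sometimes report something else, mostly with a low value. They report only what shows in the picture. A call takes as long as a camera call. They do not tell look-alikes from the thing itself.
- spotter.recognise(camera, thing): "at" ([x, y, z] in m, in the coordinates of the camera as it stood for that picture, good to about 4 mm: the middle of the surface that is visible of it).
- spotter.tip_of(camera, thing): "at" ([x, y, z] in m, in the coordinates of the camera as it stood for that picture, good to about 4 mm: a listed point, or the origin of a listed thing).
The state is a dict: "time_s": time; "q": joint angles; "dq": joint speeds; "joint_efforts": joint torques, N m; "eef_pos": TCP position; "eef_rot": TCP orientation; "wrist_force": force on the tool from outside, world axes, zero at the start; "torque": the same for the moment, N m; "opening": opening from 0.0 (shut) to 1.0 (fully open).
Only numpy, scipy, OpenCV 4.12 (cv2) and the standard library are available. Lean on these libraries where they do the work, as an engineer would, in place of code of your own. Each camera call takes 0.05 s, during which the arm holds its last target. There are 200 camera calls.

## Working session

There is one attempt and no reset: what is moved stays moved. The work goes in short steps, Python scripts to look and compute and a shell command to move; the robot and the scene stay as the last step left them, time stands still between calls to the robot, and variables do not carry over. Pictures are saved under pics/ and viewed, about 8 in all and at most 12, crops included, and the job is handed in when it is done.

```bash
mkdir -p pics; cat > h.py <<'E'
import numpy as np, cv2
from scipy.spatial.transform import Rotation as R
from bench import monitor, imaging, order, spotter, ctrl
def rot(q): q=np.array(q); return R.from_quat(q[[1,2,3,0]])
def K(c):
    f=c["img"].shape[0]/2/np.tan(np.radians(c["vfov"])/2)
    return np.array([[f,0,c["cx"]],[0,f,c["cy"]],[0,0,1]])
def world(c,p): return rot(c["orientation"]).apply(p)+np.array(c["origin"])
def pix(c,P):
    rv=rot(c["orientation"]).inv(); 
    pc=rv.apply(np.atleast_2d(P)-np.array(c["origin"]))
    return cv2.projectPoints(pc,np.zeros(3),np.zeros(3),K(c),np.array(c["distortion"]))[0][:,0]
def ray(c,uv):
    n=cv2.undistortPoints(np.array([[uv]],float),K(c),np.array(c["distortion"]))[0,0]
    return np.array(c["origin"]),rot(c["orientation"]).apply([n[0],n[1],1])
def onz(c,uv,z):
    o,d=ray(c,uv); return o+d*(z-o[2])/d[2]
def save(c,name,crop=None,s=1):
    im=c["img"][:,:,::-1]
    if crop: im=im[crop[1]:crop[3],crop[0]:crop[2]]
    cv2.imwrite("pics/"+name,cv2.resize(im,None,fx=s,fy=s,interpolation=cv2.INTER_CUBIC))
def find(cam,c,things,f="tip_of"):
    for t in things:
        for d in getattr(spotter,f)(cam,t)[:4]:
            w=world(c,d["at"]); print(cam,t,round(d["confidence"],2),np.round(w,3),np.round(pix(c,w)[0]))
E
python3 - <<'E'
from h import *
for n in ("top","side"):
    c=imaging.camera(n); save(c,n+"0.png",s=1.5)
    print(n,np.round(c["origin"],3),np.round(rot(c["orientation"]).as_matrix(),2).tolist())
    find(n,c,["cap_center","neck_top","tank","lever_a_end","lever_a","gear_big_center","hex_plug_center","tape_measure_center","multitool_center"])
print(ctrl.tcp_to_grasp,monitor.get_obs())
E
```

```text
top [ 0.322 -0.011  1.12 ] [[0.01, -0.99, 0.14], [-1.0, -0.01, -0.0], [0.0, -0.14, -0.99]]
top cap_center 0.97 [0.515 0.142 0.028] [202. 169.]
top cap_center 0.97 [0.389 0.25  0.031] [163. 211.]
top cap_center 0.85 [0.658 0.068 0.026] [228. 122.]
top cap_center 0.7 [0.574 0.3   0.023] [149. 149.]
top neck_top 0.57 [ 0.44  -0.183  0.19 ] [322. 188.]
top tank 0.97 [ 0.473 -0.177  0.001] [308. 185.]
top tank 0.72 [0.62  0.177 0.013] [192. 135.]
top lever_a_end 0.65 [0.594 0.35  0.065] [128. 139.]
top lever_a_end 0.53 [0.656 0.113 0.063] [211. 119.]
top lever_a_end 0.51 [0.421 0.209 0.06 ] [175. 199.]
top lever_a_end 0.47 [0.494 0.198 0.058] [181. 174.]Traceback (most recent call last):
  File "<stdin>", line 5, in <module>
  File "h.py", line 24, in find
    for d in getattr(spotter,f)(cam,t)[:4]:
             ~~~~~~~~~~~~~~~~~~^^^^^^^
ValueError: it knows: cap_center, gasket, gear_big_center, hex_plug_center, lever_a_end, lever_b_end, multitool_center, neck_top, tank, tape_measure_center
```

```bash
python3 -c "
import cv2;a=cv2.imread('pics/top0.png');print(a.shape)"
```

```text
(576, 768, 3)
```

View pics/top0.png

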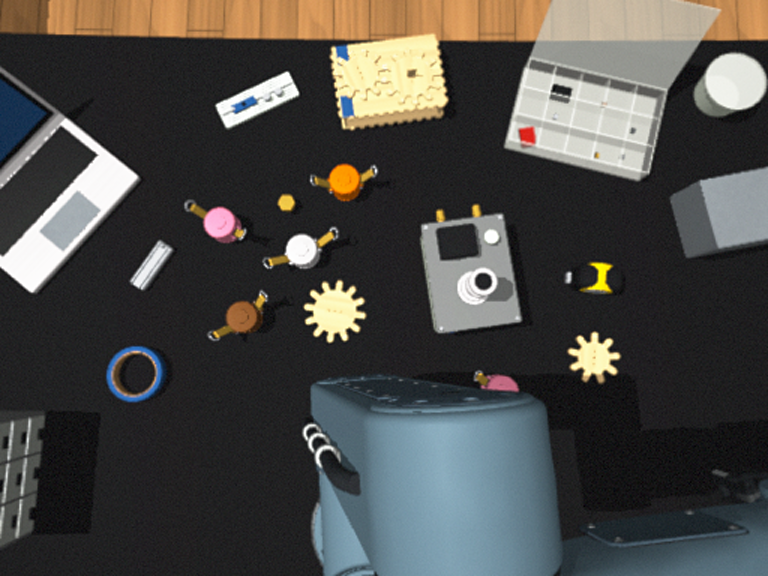

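```bash
python3 - <<'E'
from h import *
for n in ("top","side"):
    c=imaging.camera(n)
    if n=="side": save(c,n+"0.png",s=1.5)
    print(n,np.round(c["origin"],3),np.round(rot(c["orientation"]).as_matrix(),2).tolist())
    find(n,c,["cap_center","neck_top","tank","lever_a_end","lever_b_end","gasket"])
o=monitor.get_obs(); print(ctrl.tcp_to_grasp,o["eef_pos"],np.round(rot(o["eef_rot"]).as_matrix(),3).tolist(),o["wrist_force"],o["opening"],o["time_s"])
E
```

```text
top [ 0.322 -0.011  1.12 ] [[0.01, -0.99, 0.14], [-1.0, -0.01, -0.0], [0.0, -0.14, -0.99]]
top cap_center 0.94 [0.659 0.068 0.025] [228. 122.]
top cap_center 0.92 [0.517 0.14  0.028] [202. 168.]
top cap_center 0.86 [0.39  0.251 0.029] [163. 211.]
top cap_center 0.68 [ 0.252 -0.239  0.027] [332. 260.]
top neck_top 0.63 [0.494 0.447 0.005] [100. 176.]
top neck_top 0.57 [ 0.442 -0.181  0.191] [321. 187.]
top tank 0.72 [ 0.473 -0.179 -0.002] [309. 185.]
top lever_a_end 0.64 [0.492 0.196 0.055] [181. 175.]
top lever_a_end 0.51 [0.654 0.113 0.058] [211. 120.]
top lever_a_end 0.39 [0.422 0.209 0.061] [175. 199.]
top lever_a_end 0.38 [0.597 0.352 0.059] [128. 138.]
top lever_b_end 0.63 [0.663 0.015 0.063] [245. 117.]
top lever_b_end 0.58 [0.547 0.259 0.065] [159. 155.]
top lever_b_end 0.48 [0.359 0.29  0.063] [145. 221.]
top lever_b_end 0.43 [0.549 0.085 0.055] [220. 156.]
side [0.029 1.015 0.735] [[-0.92, -0.17, 0.35], [-0.39, 0.46, -0.8], [-0.02, -0.87, -0.49]]
side cap_center 0.97 [ 0.252 -0.24   0.021] [339. 193.]
side cap_center 0.87 [0.66  0.063 0.028] [170. 216.]
side cap_center 0.62 
[... 190 characters left out ...]
de tank 0.47 [0.549 0.091 0.053] [201. 221.]
side lever_a_end 0.56 [0.653 0.119 0.064] [161. 216.]
side lever_a_end 0.49 [0.428 0.212 0.058] [223. 256.]
side lever_a_end 0.47 [0.599 0.349 0.064] [128. 272.]
side lever_a_end 0.46 [ 0.232 -0.282  0.057] [350. 177.]
side lever_b_end 0.64 [0.672 0.018 0.063] [173. 197.]
side lever_b_end 0.52 [0.518 0.149 0.023] [202. 245.]
side lever_b_end 0.49 [0.549 0.09  0.054] [201. 221.]
side lever_b_end 0.48 [0.547 0.26  0.06 ] [169. 256.]
side gasket 0.47 [ 0.471 -0.423  0.034] [289. 154.]
0.0187 [ 0.16211841 -0.55169083  0.23128887] [[0.959, 0.282, 0.0], [0.282, -0.959, -0.0], [0.0, 0.0, -1.0]] [ 0.03561127 -0.46240188 -0.05204059] 0.998753908920627 0.95
```

View pics/side0.png

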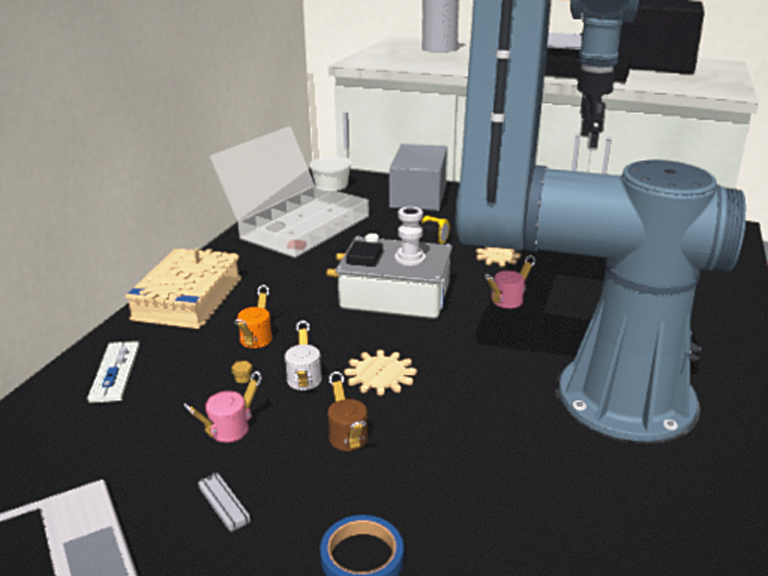

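```bash
python3 -m pendant '[[[22,40,20,6,85],[22,43,20,6,85],[22,43,20,6.5,85],[22,43,20,6.5,85],[22,43,0,6.5,85],[22,43,0,6.5,85],[22,43,0,6.5,85],[22,43,0,6.5,85]]]'; python3 -m pendant '[[[22,43,0,6,85],[22,43,0,6,85],[22,43,0,6.5,85],[22,43,0,6.5,85],[22,43,0,6.5,85],[22,43,0,6.5,85],[22,43,0,6.5,85],[22,43,0,6.5,85]]]'; python3 -m pendant '[[[0,0,-20,0,85],[0,0,0,0,85],[0,0,0,0,85]]]'
python3 - <<'E'
from h import *
o=monitor.get_obs(); M=rot(o["eef_rot"]).as_matrix(); print(o["eef_pos"],np.degrees(np.arctan2(M[1,1],M[0,1])),o["q"],o["time_s"])
c=imaging.camera("wrist"); save(c,"w1.png",s=1.5); print(c["origin"],c["vfov"])
find("wrist",c,["cap_center","lever_a_end","lever_b_end"]); print(pix(c,[[.516,.142,.054],[.516,.142,.027],o["eef_pos"]]))
E
```

```text
time_s: 1.95
eef_pos: [0.3386, -0.2093, 0.3116]
eef_rot: [0.0, 0.831, 0.556, 0.0]
wrist_force: [0.5, -0.6, -0.8]
opening: 0.997
time_s: 2.95
eef_pos: [0.5147, 0.1349, 0.3114]
eef_rot: [0.0, 0.511, 0.86, 0.0]
wrist_force: [1.3, -1.2, 0.5]
opening: 0.992
time_s: 3.32
eef_pos: [0.5142, 0.1329, 0.2919]
eef_rot: [0.0, 0.513, 0.859, 0.0]
wrist_force: [0.4, 0.5, -0.5]
opening: 1.002
[0.51419181 0.13294039 0.29185752] 28.335726879121143 [ 2.93874692e-02  3.53719920e-02  1.64364036e+00 -8.08628103e-05
  1.46219365e+00 -4.65155474e-01] 3.325
[0.47400455 0.2061922  0.43492388] 59.96533732994622
wrist cap_center 0.92 [0.569 0.307 0.031] [376.  39.]
wrist cap_center 0.7 [0.386 0.256 0.023] [207.  -3.]
wrist cap_center 0.67 [0.661 0.063 0.025] [327. 246.]
wrist lever_a_end 0.95 [0.419 0.217 0.064] [214.  44.]
wrist lever_a_end 0.83 [0.599 0.352 0.063] [438.   7.]
wrist lever_a_end 0.83 [0.653 0.113 0.061] [350. 225.]
wrist lever_a_end 0.63 [0.493 0.198 0.057] [269.  96.]
wrist lever_b_end 0.88 [0.547 0.087 0.055] [263. 202.]
wrist lever_b_end 0.87 [0.671 0.012 0.061] [318. 293.]
wrist lever_b_end 0.8 [0.543 0.254 0.057] [336.  71.]
[[262.52437825 150.62828128]
 [262.17753487 146.28441185]
 [258.09144576 261.75699591]]
```

View pics/w1.png

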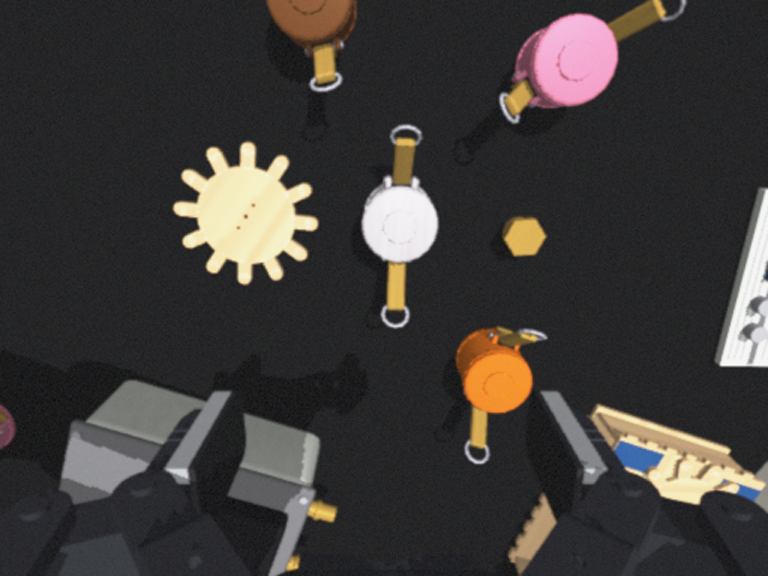

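```bash
python3 - <<'E'
from h import *
c=imaging.camera("wrist")
g=cv2.cvtColor(c["img"],cv2.COLOR_RGB2HSV)[110:190,230:300]
m=((g[...,1]<40)&(g[...,2]>150)).astype(np.uint8)
cs=max(cv2.findContours(m,0,1)[0],key=cv2.contourArea); (x,y),r=cv2.minEnclosingCircle(cs); print(x+230,y+110,r, cv2.boundingRect(cs))
print(onz(c,(267,149.7),.054),onz(c,(x+230,y+110),.05))
print(pix(c,[[.519,.142,.054],[.519+.029*np.cos(.47),.142+.029*np.sin(.47),.054],[.519-.029*np.cos(.47),.142-.029*np.sin(.47),.054]]))
a=onz(c,(404/1.5,160/1.5),.05);b=onz(c,(396/1.5,290/1.5),.05);print(a,b,np.degrees(np.arctan2(*(a-b)[[1,0]])))
E
```

```text
265.4728088378906 144.9894256591797 28.969924926757812 (11, 7, 50, 57)
[0.52060112 0.14523939 0.054     ] [0.51684689 0.14860511 0.05      ]
[[264.43971709 151.4862286 ]
 [289.42854327 152.09251585]
 [239.41773813 150.87887707]]
[0.49982267 0.18851702 0.05      ] [0.54390028 0.09571724 0.05      ] 115.40656530903966
```

```bash
python3 -m pendant '[[[5,10,-40,-2,78],[0,0,-45,0,78],[0,0,-45,0,78],[0,0,-45,0,78],[0,0,-40,0,78],[0,0,0,0,78]]]'
python3 - <<'E'
from h import *
c=imaging.camera("wrist"); save(c,"w2.png",s=1.5)
o=monitor.get_obs(); print(o["eef_pos"]);
find("wrist",c,["cap_center"]); print(pix(c,[[.519,.143,.054],o["eef_pos"]]))
E
```

```text
time_s: 4.32
eef_pos: [0.5165, 0.1429, 0.0736]
eef_rot: [-0.003, 0.527, 0.85, -0.002]
wrist_force: [-0.1, 0.7, 0.3]
opening: 0.916
[0.51847096 0.14308682 0.07592678]
wrist cap_center 0.79 [0.573 0.306 0.031] [510.  -1.]
wrist cap_center 0.63 [0.521 0.143 0.028] [265. 227.]
[[262.47962131 245.04091431]
 [261.99929936 265.56369907]]
```

View pics/w2.png

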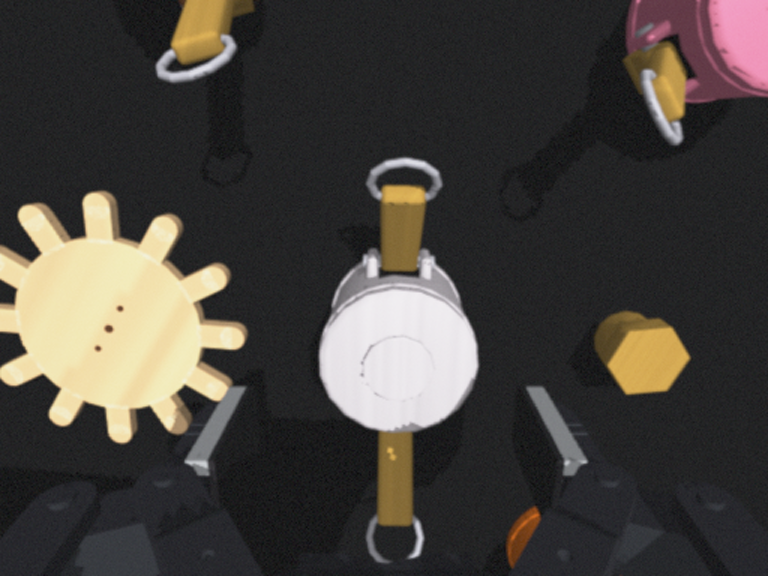

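```bash
python3 - <<'E'
from h import *
c=imaging.camera("wrist")
a=np.radians(26.4); X=np.array([np.cos(a),np.sin(a)]); Y=np.array([-X[1],X[0]])
t=onz(c,(398.5/1.5,359/1.5),.054)[:2]; print(t)
for p,z in (((243,335),.006),((230,395),.006),((188,425),.006),((600,345),.02),((510,545),.05)):
    w=onz(c,(p[0]/1.5,p[1]/1.5),z)[:2]-[.519,.146]; print(p,w@X,w@Y)
o=monitor.get_obs();print(o["eef_pos"],o["opening"])
E
```

```text
[0.52360171 0.14545691]
(243, 335) -0.067576551420499 -0.014023127447315766
(230, 395) -0.07689908414562015 -0.04596147148258397
(188, 425) -0.09961696509941839 -0.0630068597185021
(600, 345) 0.09363262287497759 -0.0127167246909404
(510, 545) 0.05350231965199401 -0.09466758488875857
[0.52074077 0.1432802  0.07834152] 0.9130409955634612
```

```bash
python3 -m pendant '[[[4.5,2.5,-10,0,78],[0,0,-30,0,78],[0,0,-24,0,78],[0,0,0,0,78],[0,0,0,0,45],[0,0,0,0,45],[0,0,0,0,45],[0,0,0,0,45]]]'
python3 -m pendant '[[[0,0,0,0,45],[0,0,0,0,45],[0,0,0,0,45]]]'
python3 - <<'E'
from h import *
c=imaging.camera("wrist"); save(c,"w3.png",s=1.5)
for i in range(3):
    o=monitor.get_obs(); print(o["eef_pos"],o["opening"],o["wrist_force"])
E
```

```text
time_s: 5.48
eef_pos: [0.5247, 0.1459, 0.0139]
eef_rot: [0.001, 0.527, 0.85, 0.001]
wrist_force: [-2.1, -0.8, 6.3]
opening: 0.655
time_s: 5.85
eef_pos: [0.5247, 0.1459, 0.0138]
eef_rot: [0.001, 0.527, 0.85, 0.001]
wrist_force: [-2.3, -0.5, 5.8]
opening: 0.659
[0.52465083 0.1458594  0.013844  ] 0.6542908310465109 [-1.96152487 -0.49393384  6.77177647]
[0.52465083 0.1458594  0.013844  ] 0.6542908310465109 [-1.96152487 -0.49393384  6.77177647]
[0.52465083 0.1458594  0.013844  ] 0.6542908310465109 [-1.96152487 -0.49393384  6.77177647]
```

View pics/w3.png

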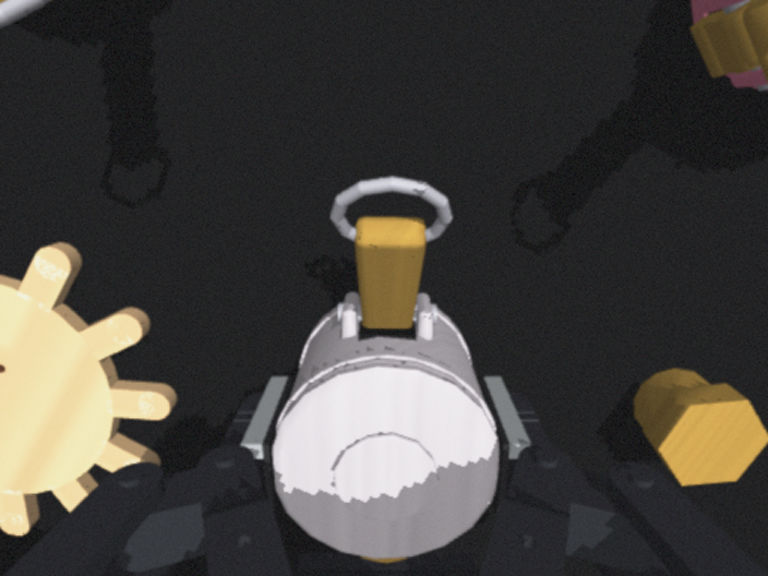

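```bash
python3 -m pendant '[[[0,0,10,0,45],[0,0,30,0,45],[0,0,45,0,45],[0,0,50,0,45],[0,0,50,0,45],[0,0,40,0,45],[0,0,20,0,45],[0,0,0,0,45]]]'; python3 -m pendant '[[[-5,-25,0,-2,45],[-10,-45,0,-3.4,45],[-11,-55,0,-4,45],[-11,-55,0,-4,45],[-11,-55,0,-4,45],[-11,-55,0,-4,45],[-11,-55,0,-3,45],[-11,-45,0,-2,45]]]'; python3 -m pendant '[[[0,-20,0,0,45],[0,0,0,0,45],[0,0,0,0,45],[0,0,0,0,45]]]'
python3 - <<'E'
from h import *
c=imaging.camera("wrist"); save(c,"w4.png",s=1.5)
o=monitor.get_obs(); print(o["eef_pos"],o["eef_rot"],o["opening"],o["wrist_force"],c["origin"],rot(c["orientation"]).as_matrix())
find("wrist",c,["cap_center","neck_top"]); print(pix(c,[[.442,-.181,.191],o["eef_pos"]+[0,0,.04]]))
E
```

```text
time_s: 6.9
eef_pos: [0.5245, 0.1459, 0.2594]
eef_rot: [0.002, 0.527, 0.85, 0.001]
wrist_force: [0.8, 0.2, -3.8]
opening: 0.655
time_s: 7.9
eef_pos: [0.4412, -0.2456, 0.2555]
eef_rot: [-0.001, 0.708, 0.706, -0.0]
wrist_force: [-0.0, 0.5, -4.1]
opening: 0.654
time_s: 8.4
eef_pos: [0.4429, -0.2628, 0.2571]
eef_rot: [-0.0, 0.707, 0.708, 0.0]
wrist_force: [0.2, -0.3, -4.2]
opening: 0.653
[ 0.44294277 -0.26293223  0.25720944] [-1.35986564e-04  7.06607468e-01  7.07605720e-01  1.12471558e-04] 0.6526161104931897 [-0.60952908  0.25692402 -3.43831723] [ 0.44237087 -0.17962307  0.40018038] [[ 9.99998008e-01  1.95588438e-03  3.97974521e-04]
 [ 1.97917488e-03 -9.45870048e-01 -3.24539575e-01]
 [-2.58329708e-04  3.24539717e-01 -9.45872034e-01]]
wrist cap_center 0.71 [ 0.254 -0.24   0.028] [ 88. 137.]
wrist cap_center 0.63 [ 0.445 -0.263  0.276] [262. 284.]
wrist neck_top 0.91 [ 0.442 -0.182  0.187] [257.  85.]
[[256.35090622  83.48456144]
 [258.04695208 316.61131238]]
```

View pics/w4.png

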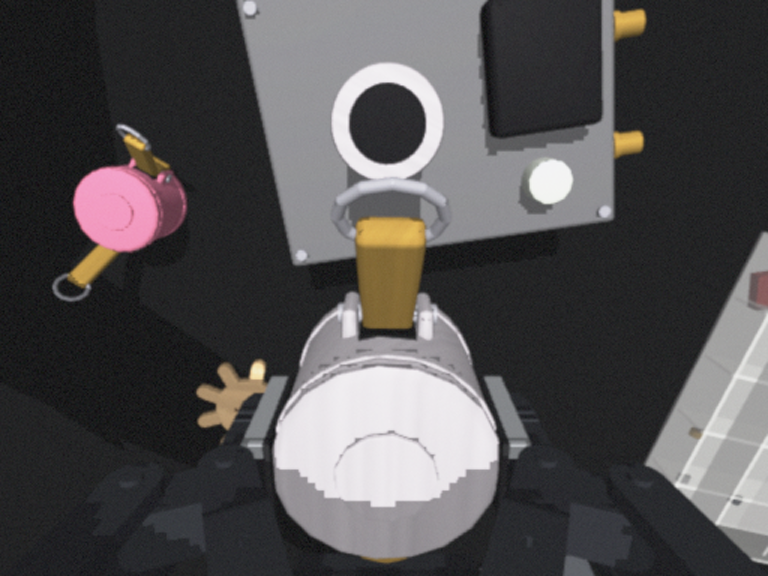

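```bash
cat > fit.py <<'E'
from h import *
from scipy.optimize import least_squares
def fitc(c,pts,r,g):
    t=np.linspace(0,2*np.pi,180)
    def res(p,full=False):
        P=np.c_[p[0]+r*np.cos(t),p[1]+r*np.sin(t),np.full(180,p[2])]
        q=pix(c,P); d=pts[:,None]-q[None]; return np.sqrt((d**2).sum(2)).min(1)
    s=least_squares(res,g,loss="soft_l1",f_scale=.5,x_scale=[.001]*3); return s.x,np.abs(res(s.x)).mean()
E
python3 - <<'E'
from fit import *
c=imaging.camera("wrist"); o=monitor.get_obs()
g=cv2.cvtColor(c["img"],cv2.COLOR_RGB2HSV)
def cont(x0,y0,x1,y1,v):
    m=((g[y0:y1,x0:x1,1]<40)&(g[y0:y1,x0:x1,2]>v)).astype(np.uint8)
    k=max(cv2.findContours(m,0,1)[0],key=cv2.contourArea)[:,0]; print(cv2.boundingRect(k)); return k+[x0,y0]
k=cont(215,35,300,125,200).astype(float)
d=np.hypot(*(k-[258,81]).T); k=k[(d>30)&(k[:,1]<117)]; print(len(k))
for r in (.0227,.0219): print("neck",r,fitc(c,k,r,[.442,-.181,.191]))
# cap outline: hand points
P=np.array([[274,450],[277,485],[290,515],[320,541],[350,553],[385,557],[420,553],[455,537],[480,513],[494,485],[498,450]])/1.5
print("cap",fitc(c,P,.029,[.443,-.263,.298])); print(o["eef_pos"])
# top edge of the silver/back profile
cv2.imwrite("pics/w5.png",cv2.resize(c["img"][235:384,160:360,::-1],None,fx=4,fy=4,interpolation=cv2.INTER_CUBIC))
E
```

```text
(6, 6, 74, 84)
191
neck 0.0227 (array([ 0.44287376, -0.18026882,  0.18284119]), np.float64(0.4451500116552941))
neck 0.0219 (array([ 0.44286313, -0.18026199,  0.19050825]), np.float64(0.4453318586048718))
cap (array([ 0.4423569 , -0.26581493,  0.29313809]), np.float64(0.691742012291851))
[ 0.44288396 -0.26353774  0.25741135]
```

View pics/w5.png

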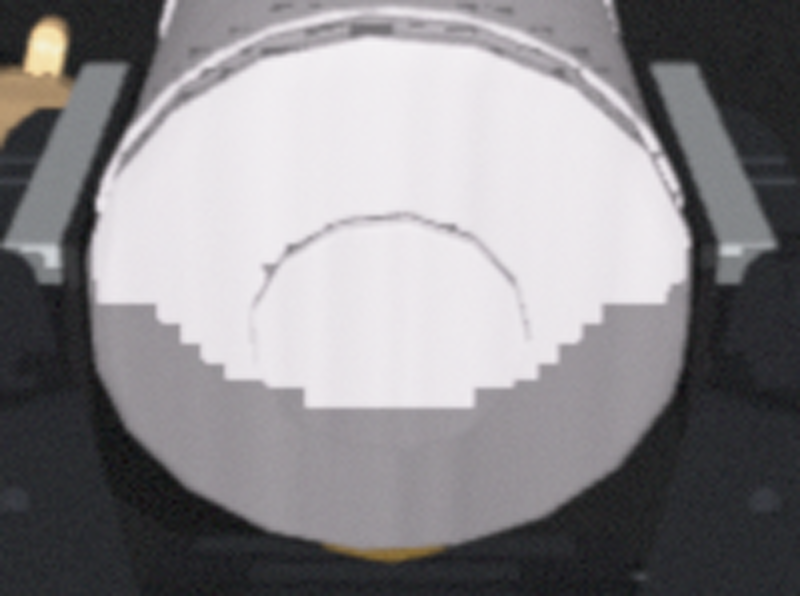

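```bash
python3 - <<'E'
from fit import *
c=imaging.camera("wrist")
def fitr(pts,z,g):
    t=np.linspace(0,2*np.pi,360)
    def res(p):
        q=pix(c,np.c_[p[0]+p[2]*np.cos(t),p[1]+p[2]*np.sin(t),np.full(360,z)]); return np.sqrt(((pts[:,None]-q)**2).sum(2)).min(1)
    s=least_squares(res,g,x_scale=.001); return np.round(s.x,5),np.round(res(s.x),1)
A=np.array([[385,38],[280,52],[185,97],[130,150],[475,45],[565,80],[640,150]])/4+[160,235]
B=np.array([[395,547],[540,512],[265,525],[190,487],[130,430],[97,360],[685,370],[620,470]])/4+[160,235]
I=np.array([[400,213],[340,220],[285,250],[255,310],[465,232],[515,285],[528,335]])/4+[160,235]
for n,p in (("all",np.r_[A,B]),("bottom",B),("ring",I)):
    print(n,fitr(p,.298,[.443,-.263,.028 if n!="ring" else .013]))
s=[]
for i in range(1):
    o=monitor.get_obs(); print(o["eef_pos"],o["wrist_force"])
E
```

```text
all (array([ 0.44267, -0.26162,  0.02844]), array([0.7, 0.3, 0.9, 0.8, 0.2, 0.4, 1.2, 0.6, 0.9, 0.7, 0.1, 0.3, 0.9,
       0.5, 1.4]))
bottom (array([ 0.4429 , -0.26192,  0.02824]), array([0.6, 1.3, 0.4, 0.4, 0.8, 0.2, 0.3, 1. ]))
ring (array([ 0.44262, -0.26362,  0.01274]), array([0.3, 0.1, 0.4, 0.3, 0.2, 0.5, 0.6]))
[ 0.44283855 -0.26369664  0.25742414] [ 0.38197859 -0.18946028 -3.95509003]
```

```bash
python3 -m pendant '[[[0,20,0,0,45],[0,30,0,0,45],[0,22,-10,0,45],[0,10,-20,0,45],[0,0,-18,0,45],[0,0,0,0,45],[0,0,0,0,45]]]'; python3 -m pendant '[[[0,0,-2,0,45],[0,0,-2,0,45],[0,0,-2,0,45],[0,0,0,0,45]]]'
```

```text
time_s: 9.52
eef_pos: [0.4429, -0.1821, 0.2097]
eef_rot: [0.0, 0.707, 0.707, 0.0]
wrist_force: [0.1, -0.8, -4.3]
opening: 0.653
time_s: 10.02
eef_pos: [0.4428, -0.182, 0.2032]
eef_rot: [-0.0, 0.707, 0.707, 0.0]
wrist_force: [1.3, 1.0, -4.2]
opening: 0.653
```

```bash
python3 -m pendant '[[[0,0,-1,0,45],[0,0,-1,0,45],[0,0,-1,0,45],[0,0,0,0,45]]]'; python3 -m pendant '[[[0,0,-1,0,45],[0,0,-1,0,45],[0,0,0,0,45]]]'
```

```text
time_s: 10.52
eef_pos: [0.4427, -0.182, 0.2002]
eef_rot: [-0.0, 0.707, 0.707, 0.0]
wrist_force: [2.5, 2.3, -3.3]
opening: 0.66
time_s: 10.9
eef_pos: [0.4427, -0.182, 0.1982]
eef_rot: [-0.0, 0.707, 0.707, 0.0]
wrist_force: [3.1, 4.2, -2.8]
opening: 0.656
```

```bash
python3 -m pendant '[[[0.4,0.6,0,0,45],[0,0,0,0,45]]]'; python3 -m pendant '[[[0,0,-1,0,45],[0,0,-1,0,45],[0,0,0,0,45]]]'
```

```text
time_s: 11.15
eef_pos: [0.4428, -0.1819, 0.1982]
eef_rot: [-0.0, 0.707, 0.707, -0.0]
wrist_force: [-0.5, 1.2, -3.0]
opening: 0.658
time_s: 11.52
eef_pos: [0.4428, -0.1818, 0.1961]
eef_rot: [-0.0, 0.707, 0.707, -0.0]
wrist_force: [-0.5, 0.2, -4.1]
opening: 0.653
```

```bash
python3 -m pendant '[[[0,0.2,-2,0,45],[0,0,-3,0,45],[0,0,0,0,45]]]'; python3 -m pendant '[[[0,0,-3,0,45],[0,0,-3,0,45],[0,0,0,0,45]]]'
```

```text
time_s: 11.9
eef_pos: [0.4428, -0.1813, 0.1909]
eef_rot: [-0.0, 0.707, 0.707, -0.0]
wrist_force: [0.3, 0.4, -4.4]
opening: 0.652
time_s: 12.28
eef_pos: [0.4428, -0.1812, 0.1849]
eef_rot: [-0.0, 0.707, 0.707, -0.0]
wrist_force: [-1.4, -0.1, -4.2]
opening: 0.647
```

```bash
python3 -m pendant '[[[0,0,-4,0,45],[0,0,-4,0,45],[0,0,0,0,45]]]'; python3 -m pendant '[[[0,0,-3,0,45],[0,0,-2,0,45],[0,0,-2,0,45],[0,0,0,0,45]]]'
```

```text
time_s: 12.65
eef_pos: [0.4427, -0.1812, 0.1767]
eef_rot: [-0.001, 0.707, 0.707, -0.0]
wrist_force: [0.8, 0.2, -3.8]
opening: 0.653
time_s: 13.15
eef_pos: [0.4429, -0.1813, 0.1701]
eef_rot: [-0.0, 0.707, 0.707, -0.0]
wrist_force: [0.7, 0.4, -3.8]
opening: 0.655
```

```bash
python3 -m pendant '[[[0,0,-2,0,45],[0,0,-2,0,45],[0,0,0,0,45]]]'; python3 -m pendant '[[[0,0,-1,0,45],[0,0,-1,0,45],[0,0,0,0,45]]]'; python3 -m pendant '[[[0,0,-1,0,45],[0,0,-1,0,45],[0,0,0,0,45]]]'
```

```text
time_s: 13.52
eef_pos: [0.4432, -0.1815, 0.1668]
eef_rot: [0.0, 0.707, 0.707, 0.0]
wrist_force: [-3.0, 2.4, 4.5]
opening: 0.656
time_s: 13.9
eef_pos: [0.4432, -0.1815, 0.1644]
eef_rot: [0.0, 0.707, 0.707, 0.0]
wrist_force: [-1.4, 1.4, 3.4]
opening: 0.657
time_s: 14.28
eef_pos: [0.4432, -0.1815, 0.1622]
eef_rot: [0.0, 0.707, 0.707, 0.0]
wrist_force: [-1.0, 0.1, 2.4]
opening: 0.651
```

```bash
python3 -m pendant '[[[0,0,-1,0,45],[0,0,0,0,45]]]'; python3 -m pendant '[[[0,0,-0.5,0,45],[0,0,-0.5,0,45],[0,0,0,0,45]]]';  python3 -m pendant '[[[0,0,-0.5,0,45],[0,0,0,0,45]]]'
```

```text
time_s: 14.52
eef_pos: [0.4432, -0.1815, 0.1615]
eef_rot: [0.0, 0.707, 0.707, 0.0]
wrist_force: [-1.4, 0.5, 5.4]
opening: 0.651
time_s: 14.9
eef_pos: [0.4432, -0.1815, 0.1613]
eef_rot: [0.0, 0.707, 0.707, -0.0]
wrist_force: [-4.6, 2.3, 12.2]
opening: 0.654
time_s: 15.15
eef_pos: [0.4432, -0.1815, 0.1612]
eef_rot: [0.0, 0.707, 0.707, -0.0]
wrist_force: [-5.7, 3.0, 14.8]
opening: 0.654
```

```bash
python3 -m pendant '[[[-0.5,0.3,-0.5,0,45],[0,0,0,0,45]]]'; python3 -m pendant '[[[-0.2,0.2,-0.5,0,45],[0,0,0,0,45]]]'
```

```text
time_s: 15.4
eef_pos: [0.4433, -0.1816, 0.1611]
eef_rot: [0.001, 0.707, 0.707, 0.0]
wrist_force: [-4.3, 3.4, 16.6]
opening: 0.657
time_s: 15.65
eef_pos: [0.4433, -0.1816, 0.161]
eef_rot: [0.001, 0.707, 0.707, 0.0]
wrist_force: [-4.4, 3.5, 18.7]
opening: 0.656
```

```bash
python3 -m pendant '[[[-0.3,0.3,-0.6,0,45],[0,0,0,0,45],[0,0,0,0,45]]]'; python3 -m pendant '[[[-0.2,0.2,-0.6,0,45],[0,0,0,0,45],[0,0,0,0,45]]]'
```

```text
time_s: 16.02
eef_pos: [0.4433, -0.1816, 0.1609]
eef_rot: [0.002, 0.707, 0.707, 0.0]
wrist_force: [-4.7, 3.2, 20.9]
opening: 0.654
time_s: 16.4
eef_pos: [0.4434, -0.1816, 0.1607]
eef_rot: [0.002, 0.707, 0.707, 0.0]
wrist_force: [-4.6, 3.6, 23.0]
opening: 0.652
```

```bash
python3 -m pendant '[[[0,0,-0.6,0,45],[0,0,0,0,45],[0,0,0,0,45]]]'
python3 - <<'E'
from h import *
c=imaging.camera("side"); save(c,"s1.png",(200,80,360,200),5)
o=monitor.get_obs(); print(o["wrist_force"],o["torque"],o["eef_pos"])
print(pix(c,[[.443,-.181,.191],[.443,-.181,.175],[.443,-.181,.148]])-[200,80])
E
```

```text
time_s: 16.77
eef_pos: [0.4434, -0.1816, 0.1606]
eef_rot: [0.002, 0.707, 0.707, 0.0]
wrist_force: [-7.8, 3.8, 27.0]
opening: 0.652
[-6.92333627  3.23519443 25.37320599] [ 0.64891791  1.14792056 -0.03191414] [ 0.44334446 -0.18161304  0.1605305 ]
[[73.58244616 59.57273602]
 [73.53985812 64.69347891]
 [73.46713917 73.21137229]]
```

View pics/s1.png

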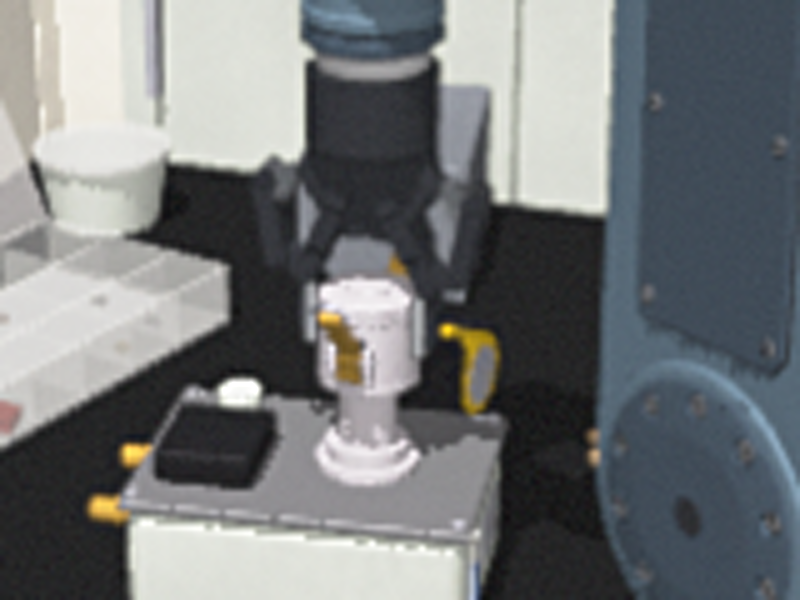

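```bash
python3 -m pendant '[[[0.8,-0.5,2.5,0,45],[0,0,0,0,85],[0,0,0,0,85],[0,0,0,0,85],[0,0,10,0,85],[0,0,30,0,85],[0,0,40,0,85],[0,0,18,0,85]]]'; python3 -m pendant '[[[0.5,20,0,0,40],[0,35,0,0,0],[0,22,0,0,0],[0,0,0,0,0],[0,0,0,0,0],[0,0,0,0,0]]]'
python3 - <<'E'
from h import *
c=imaging.camera("wrist"); print(c["origin"]); save(c,"w6.png",s=1.5)
find("wrist",c,["cap_center","lever_a_end","lever_b_end"])
c=imaging.camera("top"); find("top",c,["cap_center","lever_a_end","lever_b_end"])
c=imaging.camera("side"); find("side",c,["cap_center","lever_a_end","lever_b_end"])
E
```

```text
time_s: 17.82
eef_pos: [0.4436, -0.1815, 0.2606]
eef_rot: [0.002, 0.707, 0.707, 0.0]
wrist_force: [1.0, 0.4, 0.3]
opening: 0.989
time_s: 18.58
eef_pos: [0.443, -0.1042, 0.2572]
eef_rot: [-0.0, 0.708, 0.707, -0.0]
wrist_force: [-0.8, -0.3, -0.2]
opening: 0.002
[ 0.44271497 -0.02102554  0.40027613]
wrist cap_center 0.58 [ 0.252 -0.241  0.032] [106. 265.]
wrist lever_a_end 0.98 [ 0.226 -0.282  0.057] [ 81. 305.]
wrist lever_a_end 0.56 [ 0.443 -0.121  0.202] [258. 241.]
wrist lever_b_end 0.76 [ 0.441 -0.244  0.201] [255. 382.]
wrist lever_b_end 0.63 [0.668 0.014 0.061] [500.  41.]
wrist lever_b_end 0.49 [ 0.281 -0.197  0.061] [115. 245.]
top cap_center 0.75 [0.658 0.068 0.025] [228. 122.]
top cap_center 0.6 [0.573 0.301 0.022] [149. 149.]
top cap_center 0.6 [0.387 0.247 0.032] [164. 212.]
top cap_center 0.6 [ 0.253 -0.236  0.029] [332. 260.]
top lever_a_end 0.6 [0.591 0.352 0.061] [128. 140.]
top lever_a_end 0.6 [0.652 0.113 0.062] [211. 120.]
top lever_a_end 0.56 [0.422 0.212 0.058] [175. 199.]
top lever_a_end 0.54 [ 0.226 -0.29   0.061] [354. 271.]
top lever_b_end 0.69 [ 0.441 -0.18   0.191] [321. 187.]
top lever_b_end 0.58 [0.665 0.011 0.06 ] [246. 117.]
top lever_b_end 0.54 [0.358 0.291 0.064] [145. 221.]
top lever_b_end 0.44 [0.543 0.26  0.065] [159. 156.]
side cap_center 0.84 [ 0.445 -0.176  0.17 ] [272. 147.]
side cap_center 0.83 [0.572 0.311 0.025] [150. 278.]
side cap_center 0.71 [0.388 0.255 0.026] [232. 282.]
side cap_center 0.67 [0.664 0.064 0.027] [169. 216.]
side lever_a_end 0.65 [ 0.443 -0.123  0.201] [267. 144.]
side lever_a_end 0.63 [0.653 0.116 0.061] [161. 216.]
side lever_a_end 0.56 [0.428 0.215 0.058] [223. 257.]
side lever_a_end 0.48 [0.597 0.348 0.06 ] [129. 273.]
side lever_b_end 0.65 [ 0.442 -0.122  0.203] [267. 144.]
side lever_b_end 0.58 [0.548 0.261 0.061] [168. 256.]
side lever_b_end 0.56 [ 0.28  -0.192  0.06 ] [327. 187.]
side lever_b_end 0.54 [0.353 0.294 0.065] [239. 283.]
```

View pics/w6.png

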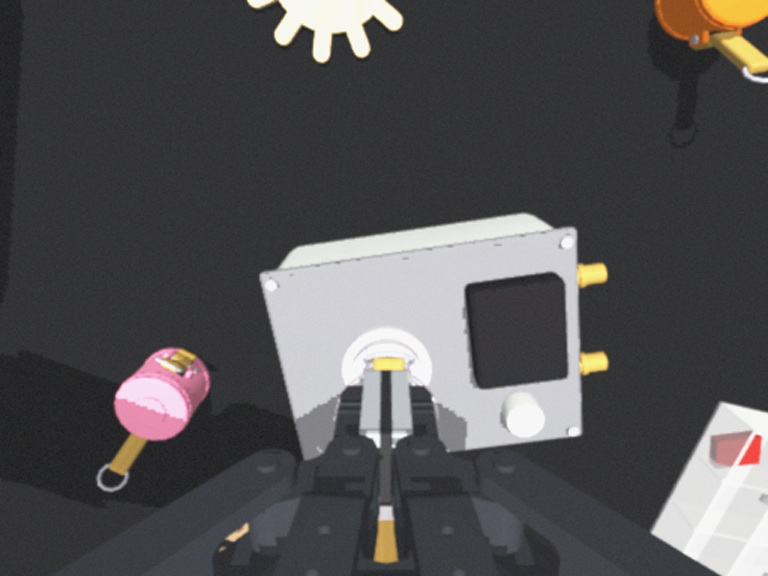

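```bash
python3 -m pendant '[[[0.5,-9,-15,0,0],[0,0,-20,0,0],[0,0,-12,0,0],[0,0,-8,0,0],[0,0,0,0,0]]]'; python3 -m pendant '[[[0,0,-8,0,0],[0,0,-8,0,0],[0,0,-8,0,0],[0,0,0,0,0]]]'
python3 - <<'E'
from h import *
c=imaging.camera("side"); find("side",c,["lever_a_end"])
E
```

```text
time_s: 19.8
eef_pos: [0.4432, -0.1128, 0.2016]
eef_rot: [-0.001, 0.707, 0.707, -0.0]
wrist_force: [-0.3, -0.1, -0.3]
opening: -0.002
time_s: 20.3
eef_pos: [0.443, -0.1127, 0.1775]
eef_rot: [-0.001, 0.707, 0.707, -0.0]
wrist_force: [0.8, -0.6, 0.0]
opening: 0.004
side lever_a_end 0.51 [0.602 0.348 0.065] [127. 271.]
side lever_a_end 0.51 [0.654 0.116 0.06 ] [161. 217.]
side lever_a_end 0.48 [0.425 0.215 0.059] [224. 257.]
side lever_a_end 0.45 [ 0.443 -0.105  0.169] [264. 157.]
```

```bash
python3 -m pendant '[[[0,4,-7,0,0],[0,4,-7,0,0],[0,-1,-6,0,0],[0,-3,-6,0,0],[0,-4,-5,0,0],[0,-4,-5,0,0],[0,0,0,0,0]]]'; python3 -m pendant '[[[0,-4,-2,0,0],[0,-2,-1.5,0,0],[0,0,0,0,0]]]'
python3 - <<'E'
from h import *
c=imaging.camera("side"); find("side",c,["lever_a_end"])
E
```

```text
time_s: 21.28
eef_pos: [0.4434, -0.117, 0.142]
eef_rot: [-0.0, 0.707, 0.707, -0.0]
wrist_force: [0.3, 1.7, -0.1]
opening: 0.001
time_s: 21.65
eef_pos: [0.4433, -0.1223, 0.1385]
eef_rot: [-0.001, 0.707, 0.707, 0.0]
wrist_force: [-0.6, 4.2, -1.0]
opening: 0.003
side lever_a_end 0.47 [ 0.441 -0.132  0.125] [268. 167.]
side lever_a_end 0.47 [0.596 0.35  0.06 ] [129. 274.]
side lever_a_end 0.45 [0.425 0.216 0.056] [224. 258.]
side lever_a_end 0.42 [0.655 0.118 0.065] [160. 215.]
```

```bash
python3 -m pendant '[[[0,-3,-1,0,0],[0,-3,-1,0,0],[0,0,0,0,0]]]'; python3 -m pendant '[[[0,-2,-1,0,0],[0,-2,0,0,0],[0,0,0,0,0]]]';  python3 -m pendant '[[[0,-1,0,0,0],[0,-1,0,0,0],[0,0,0,0,0]]]'
```

```text
time_s: 22.12
eef_pos: [0.4435, -0.1292, 0.1369]
eef_rot: [0.0, 0.707, 0.707, -0.0]
wrist_force: [-0.9, 2.0, -0.3]
opening: 0.002
time_s: 22.5
eef_pos: [0.4435, -0.1326, 0.1357]
eef_rot: [-0.0, 0.707, 0.707, 0.0]
wrist_force: [1.0, 5.3, -3.8]
opening: 0.004
time_s: 22.88
eef_pos: [0.4435, -0.1329, 0.1356]
eef_rot: [-0.002, 0.707, 0.707, 0.001]
wrist_force: [3.2, 13.5, -1.7]
opening: -0.0
```

```bash
python3 -m pendant '[[[0,-0.6,0,0,0],[0,0,0,0,0]]]'; python3 -m pendant '[[[0,4,0,0,0],[0,8,0,0,0],[0,0,0,0,0]]]'
python3 - <<'E'
from h import *
c=imaging.camera("side"); find("side",c,["lever_a_end"]); save(c,"s2.png",(230,100,330,180),7)
E
```

```text
time_s: 23.12
eef_pos: [0.4434, -0.1329, 0.1356]
eef_rot: [-0.002, 0.707, 0.707, 0.002]
wrist_force: [2.8, 14.7, 0.6]
opening: 0.002
time_s: 23.5
eef_pos: [0.4439, -0.1236, 0.1364]
eef_rot: [0.001, 0.707, 0.707, -0.0]
wrist_force: [0.7, -0.3, 0.1]
opening: 0.002
side lever_a_end 0.67 [0.425 0.215 0.059] [224. 257.]
side lever_a_end 0.52 [0.655 0.119 0.061] [160. 216.]
side lever_a_end 0.5 [ 0.441 -0.146  0.12 ] [270. 167.]
side lever_a_end 0.49 [0.598 0.347 0.063] [129. 272.]
```

View pics/s2.png

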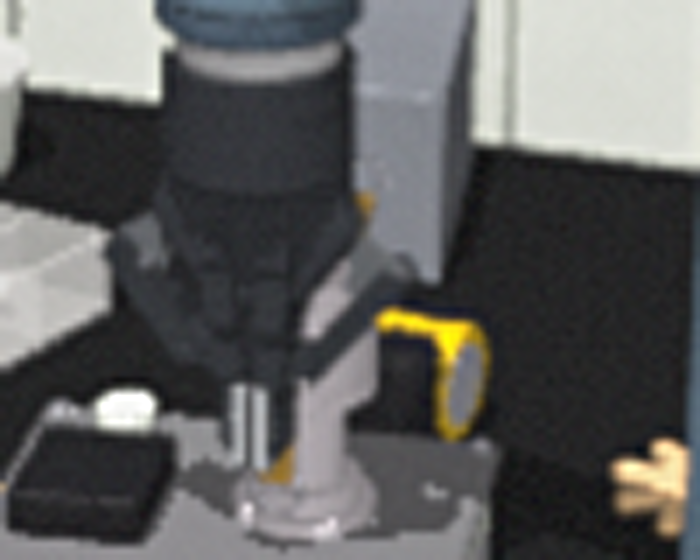

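```bash
python3 -m pendant '[[[0,4,15,0,0],[0,0,40,0,0],[0,0,45,0,0],[0,0,20,0,0],[0,-40,0,0,0],[0,-50,0,0,0],[0,-39,0,0,0],[0,0,0,0,0]]]'; python3 -m pendant '[[[0,0,-15,0,0],[0,0,-20,0,0],[0,0,-12,0,0],[0,0,-8,0,0],[0,0,0,0,0]]]'; python3 -m pendant '[[[0,0,-8,0,0],[0,0,-8,0,0],[0,0,-7,0,0],[0,0,0,0,0]]]'
```

```text
time_s: 24.6
eef_pos: [0.4435, -0.251, 0.257]
eef_rot: [0.001, 0.708, 0.706, -0.0]
wrist_force: [-0.0, -0.0, -0.4]
opening: 0.003
time_s: 25.22
eef_pos: [0.4436, -0.2479, 0.2006]
eef_rot: [-0.0, 0.707, 0.707, 0.0]
wrist_force: [-0.7, 0.3, -0.6]
opening: 0.0
time_s: 25.72
eef_pos: [0.4431, -0.248, 0.177]
eef_rot: [-0.001, 0.707, 0.707, 0.0]
wrist_force: [0.4, 0.1, 0.7]
opening: -0.001
```

```bash
python3 - <<'E'
from h import *
for n in ("top","wrist"):
    c=imaging.camera(n); find(n,c,["lever_b_end"]); 
E
```

```text
top lever_b_end 0.59 [0.357 0.29  0.063] [145. 222.]
top lever_b_end 0.56 [0.545 0.259 0.063] [160. 156.]
top lever_b_end 0.47 [0.665 0.012 0.063] [246. 116.]
wrist lever_b_end 0.85 [ 0.283 -0.194  0.064] [ 46. 121.]
```

```bash
python3 -m pendant '[[[0,-5,-7,0,0],[0,-4,-7,0,0],[0,1,-6,0,0],[0,3,-6,0,0],[0,4,-5,0,0],[0,4,-4.5,0,0],[0,0,0,0,0]]]'; python3 -m pendant '[[[0,4,-2,0,0],[0,2,-1.5,0,0],[0,0,0,0,0]]]'; python3 -m pendant '[[[0,3,-1,0,0],[0,3,-1,0,0],[0,0,0,0,0]]]'
```

```text
time_s: 26.8
eef_pos: [0.4434, -0.2447, 0.142]
eef_rot: [-0.001, 0.707, 0.707, 0.0]
wrist_force: [-0.1, 0.1, -0.2]
opening: -0.004
time_s: 27.18
eef_pos: [0.4438, -0.2396, 0.1391]
eef_rot: [0.0, 0.707, 0.707, -0.0]
wrist_force: [0.9, -1.5, -1.0]
opening: -0.004
time_s: 27.55
eef_pos: [0.4434, -0.2325, 0.1367]
eef_rot: [-0.001, 0.707, 0.707, 0.0]
wrist_force: [0.0, 1.6, 0.2]
opening: -0.003
```

```bash
python3 -m pendant '[[[0,2,-1,0,0],[0,0,0,0,0]]]'; python3 -m pendant '[[[0,1.5,0,0,0],[0,0,0,0,0]]]'; python3 -m pendant '[[[0,1,0,0,0],[0,0,0,0,0]]]'
```

```text
time_s: 27.8
eef_pos: [0.4436, -0.2311, 0.1359]
eef_rot: [-0.0, 0.707, 0.707, 0.0]
wrist_force: [-0.3, -0.4, 1.3]
opening: -0.004
time_s: 28.05
eef_pos: [0.4436, -0.23, 0.1359]
eef_rot: [0.0, 0.707, 0.707, -0.0]
wrist_force: [-0.7, -2.4, -1.7]
opening: 0.002
time_s: 28.3
eef_pos: [0.4436, -0.229, 0.1359]
eef_rot: [-0.0, 0.707, 0.707, -0.0]
wrist_force: [0.1, -3.1, -2.9]
opening: 0.004
```

```bash
python3 -m pendant '[[[0,1,0,0,0],[0,0,0,0,0]]]'; python3 -m pendant '[[[0,0.8,0,0,0],[0,0,0,0,0]]]'; python3 -m pendant '[[[0,0.7,0,0,0],[0,0,0,0,0]]]'
```

```text
time_s: 28.55
eef_pos: [0.4436, -0.2279, 0.1359]
eef_rot: [-0.0, 0.707, 0.707, -0.0]
wrist_force: [0.5, -2.1, -2.5]
opening: 0.005
time_s: 28.8
eef_pos: [0.4436, -0.2278, 0.136]
eef_rot: [0.001, 0.707, 0.707, -0.0]
wrist_force: [-0.5, -6.4, -3.6]
opening: -0.004
time_s: 29.05
eef_pos: [0.4437, -0.2278, 0.136]
eef_rot: [0.001, 0.707, 0.707, -0.001]
wrist_force: [-0.1, -9.2, -4.9]
opening: 0.001
```

```bash
python3 -m pendant '[[[0,1,0,0,0],[0,0,0,0,0]]]'; python3 -m pendant '[[[0,-6,0,0,0],[0,-14,10,0,0],[0,-20,40,0,0],[0,-40,50,0,0],[0,-40,50,0,0],[0,-40,0,0,0],[0,0,0,0,0],[0,0,0,0,0]]]'
python3 - <<'E'
from h import *
ims=[]
for n in ("side","top","wrist"):
    c=imaging.camera(n); find(n,c,["cap_center","lever_a_end","lever_b_end"])
    u=pix(c,[.443,-.181,.165])[0].astype(int); print(n,u,c["img"].shape)
    x=int(np.clip(u[0]-40,0,432)); y=int(np.clip(u[1]-40,0,304)); ims.append(cv2.resize(c["img"][y:y+80,x:x+80,::-1],(266,266),interpolation=cv2.INTER_CUBIC))
cv2.imwrite("pics/end.png",np.hstack(ims))
E
```

```text
time_s: 29.3
eef_pos: [0.4437, -0.2276, 0.1361]
eef_rot: [0.002, 0.707, 0.707, -0.001]
wrist_force: [0.1, -11.7, -6.3]
opening: -0.001
time_s: 30.3
eef_pos: [0.4434, -0.3831, 0.2834]
eef_rot: [-0.001, 0.707, 0.707, 0.0]
wrist_force: [0.6, -0.5, -0.6]
opening: -0.0
side cap_center 0.77 [0.392 0.252 0.026] [231. 281.]
side cap_center 0.74 [ 0.442 -0.177  0.17 ] [274. 147.]
side cap_center 0.68 [0.66  0.065 0.024] [170. 218.]
side cap_center 0.64 [ 0.253 -0.236  0.023] [339. 193.]
side lever_a_end 0.67 [0.427 0.214 0.06 ] [223. 256.]
side lever_a_end 0.59 [0.655 0.118 0.061] [160. 216.]
side lever_a_end 0.5 [ 0.443 -0.144  0.122] [269. 167.]
side lever_a_end 0.46 [0.596 0.35  0.062] [129. 273.]
side lever_b_end 0.61 [0.355 0.294 0.062] [238. 284.]
side lever_b_end 0.48 [0.546 0.262 0.061] [169. 256.]
side lever_b_end 0.42 [0.674 0.016 0.065] [173. 196.]
side [273 147] (384, 512, 3)
top cap_center 0.86 [0.659 0.067 0.027] [228. 122.]
top cap_center 0.84 [0.57  0.305 0.025] [147. 150.]
top cap_center 0.71 [0.391 0.247 0.03 ] [164. 210.]
top cap_center 0.7 [ 0.439 -0.183  0.174] [321. 189.]
top lever_a_end 0.64 [0.596 0.351 0.061] [128. 138.]
top lever_a_end 0.64 [0.424 0.212 0.062] [174. 198.]
top lever_a_end 0.62 [0.651 0.112 0.063] [212. 120.]
top lever_a_end 0.6 [ 0.441 -0.149  0.123] [305. 191.]
top lever_b_end 0.57 [ 0.282 -0.196  0.061] [319. 250.]
top lever_b_end 0.46 [0.358 0.292 0.063] [145. 221.]
top lever_b_end 0.38 [0.546 0.259 0.063] [160. 156.]
top lever_b_end 0.38 [0.665 0.014 0.06 ] [246. 116.]
top [319 187] (384, 512, 3)
wrist cap_center 0.75 [ 0.255 -0.241  0.031] [81. 22.]
wrist lever_a_end 0.97 [ 0.224 -0.282  0.061] [42. 63.]
wrist [ 256 -119] (384, 512, 3)
```

View pics/end.png

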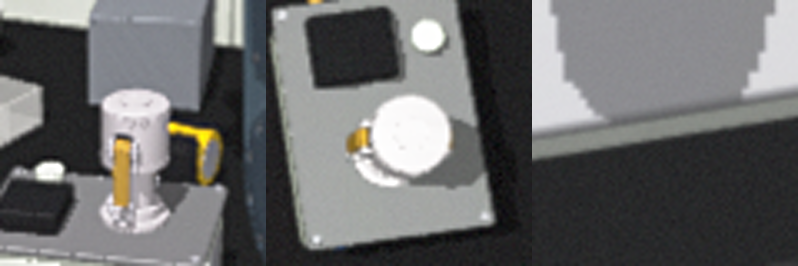

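```bash
python3 -m pendant '[[[0,35,0,0,0],[0,30,0,0,0],[0,0,0,0,0],[0,0,0,0,0]]]'
python3 - <<'E'
from h import *
c=imaging.camera("wrist"); find("wrist",c,["cap_center","lever_b_end"]); print(pix(c,[[.443,-.181,.2],[.443,-.215,.12]]))
x,y=pix(c,[.443,-.2,.16])[0].astype(int); y=max(y,60); save(c,"wb.png",(x-80,max(0,y-60),x+80,y+80),4)
E
```

```text
time_s: 31.4
eef_pos: [0.4437, -0.3191, 0.2839]
eef_rot: [0.0, 0.707, 0.707, -0.0]
wrist_force: [0.4, -0.4, 0.2]
opening: -0.002
wrist cap_center 0.57 [ 0.254 -0.242  0.032] [89. 86.]
wrist lever_b_end 0.94 [ 0.442 -0.22   0.127] [256.  61.]
wrist lever_b_end 0.69 [ 0.279 -0.195  0.06 ] [93. 38.]
[[256.35153752 -17.52154472]
 [256.48088591  54.7339371 ]]
```

View pics/wb.png

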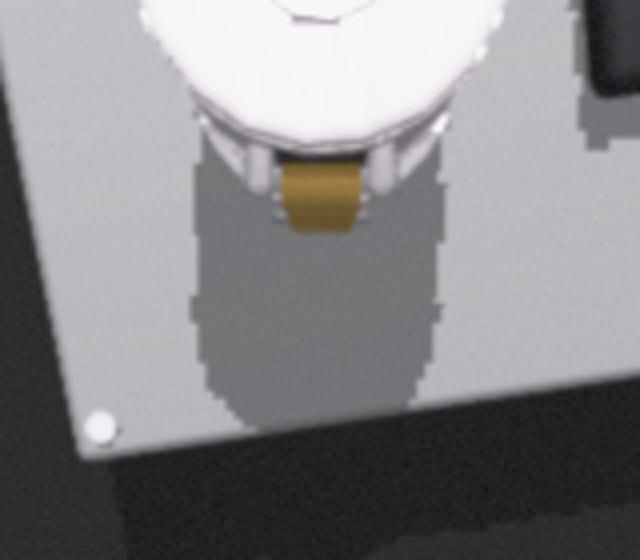

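```bash
python3 -c "
from h import *
c=imaging.camera('wrist');print(pix(c,[[.443,-.2175,.117],[.443,-.2225,.117]]));print(order.hand_in())"
```

```text
[[256.67282029  57.85735084]
 [256.67869882  64.09092106]]
the job is handed in; nothing more can be done
None
```

The aluminium cap is on the filler neck, pushed home on its gasket and locked by both levers. I handed the job in at about 31 s, with the robot touching nothing.

- **Pressing home:** I gripped the silver cap by its smooth sides and lowered it onto the neck in small steps. I pressed until the wrist force read 25–27 N, with both levers still open.
- **Levers:** With the fingers shut I swung `lever_a` (the +y side) down to its stop, then `lever_b` (the −y side). The wrist forces at the stops were about 15 N and 13 N. The two stop positions were symmetric about the neck axis to about 1 mm, and nothing jammed.
- **Last checks:** The side and top pictures show the cap upright on the neck with `lever_a` hanging shut. In the final wrist picture the outer edge of `lever_b`'s bar is at row 57.5, and a shut lever should be at 57.9.
- **Disagreements:** The network put `lever_b_end` about 5 mm further out than a shut lever should be, just over its usual 4 mm error. I trusted the edge measurement and the force at the stop instead. How level the locked cap sits I judged only by eye. I sent no move near the other things, but did not measure their positions again at the end.

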